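# Put the punch set away and close its case

### The arm

A 6-joint arm with a two-finger parallel gripper is mounted at the origin on a cart in front of the work surface, level with it; the furniture and walls round the work are solid. World frame = base frame: x ahead of the robot, y to its left, z up, the work surface at z = 0. Lengths are in m, angles in degrees, forces in N, time in s.
With the tool pointing down it reaches from about 0.375 to 0.9 m from the base axis. Payload 3.1 kg.
Tool frame: the origin (TCP) lies at the very end of the fingers, on their centre line; the grasp point (between the pads) lies 19 mm behind it (bot.hold_point_z is the z of the grasp point in the tool frame, in m); z points along the fingers, y is the line along which they close (so a half turn about z gives the same grasp; the last joint's range is limited). The gripper opens to 87 mm and grips with 3 to 60 N. Pads are 19 mm wide; open, the fingers measure 117 mm over their backs; the gripper's body (75 mm by 190 mm) begins 51 mm behind the grasp point.
Start: joints at [-81.217, 30.224, 82.088, -0, 67.689, -10.227], TCP at [0.204, -0.591, 0.223] pointing down, gripper open.
Joint ranges: [-176.69, 176.69], [-43.24, 126.21], [12.49, 139.97], [-82, 262], [0, 151.66], [-163.58, 163.58]. Speed limits (degrees/s): [159.86, 159.86, 180, 180, 180, 180].

### API

Orientations are given as a 3x3 rotation matrix whose columns are the frame's x, y, z axes.
In Python, from rig import bot, capture, camera_model gives the robot as it stands.
- The arm moves only by the tool apply_moves, never from a script. Its argument "plan" is text: rows parted by semicolons, each of 6 numbers parted by spaces: the shift along the tool's x, y, z in units of 0.05 m (1.0 is 0.05 m), then the turn, a rotation vector about the tool's x, y, z in units of 360 degrees (1.0 is 360 degrees). In form: dx dy dz ax ay az; .... A call has 1 to 10 rows; each row shifts and turns the commanded pose from where the row before left it, along the tool's axes as they then stand; what a row does not reach is not made up. A row lasts 1/12 s, in which the tool goes at most 41.7 mm and 7.16 degrees, less where a joint would pass 70% of its speed; a pose out of reach is approached as far as the arm can. A call with a number of a shift or a turn outside -1 to 1 is refused whole. A call with a gripper value outside its range is refused whole. "gripper" is the gripper command: -1 is shut, 1 is fully open, values between are in proportion, set as the call begins (left out, the last holds). The fingers move at their own pace and stop on an object; the grip force is fixed at half the most. Time passes only in rows, so rows that do not move let the fingers close. It gives the time, the measured TCP pose, the force, the opening and the grip force at its end, in the units of the state.
- bot.read_state(): the state, without advancing time (a new reading comes with each control period).
- capture(name): name is "side" or "top" or "wrist"; returns the picture (400x640x3 uint8, red, green, blue); there is no depth.
- camera_model(name): a dict with "vertical_fov" (degrees; the focal length in pixels is half the picture's height over the tangent of half this angle, whatever the lens; pixels are square), "cx", "cy" (the principal point, pixels), "position" and "rotation" of the camera in the world; the wrist camera has in their place "hand_eye" (4x4, takes a point from camera to tool coordinates, whose origin is the TCP and whose axes are the flange's). Camera axes: x right, y down, z forward; pixel columns grow to the right and rows downward; lengths in m; the calibration is good to about 2 mm. The wrist camera is an equidistant fisheye: a pixel r from the principal point sees the ray r / f radians off the axis. A picture is of the moment at which its call begins: read the wrist's pose just before it. camera_model takes no time and is no camera call.
- bot.hand_in(): hands the job in; it is judged then, once.
The state is a dict: "time_s": time; "joint_positions": joint angles; "qvel": joint speeds; "tau": joint torques, N m; "position": TCP position; "tcp_rot": TCP orientation; "force": force on the tool from outside, world axes, zero at the start; "moment": the same for the moment, N m; "opening": opening from 0.0 (shut) to 1.0 (fully open); "grasp_force": force on a finger pad.
Only numpy, scipy, OpenCV 4.12 (cv2) and the standard library are available. Lean on these libraries where they do the work, as an engineer would, in place of code of your own. Each camera call takes 0.05 s, during which the arm holds its last target. There are 200 camera calls.

### The job

Put the block of punches away in its open wooden case: keep it upright and set it flat on the case floor, inside the low rails, and let go. Then push the lid fully shut and, after that, turn the brass button right across so that it lies over the lid. Leave the doming block and the pot where they stand.

Things in the scene. Friction and masses are not known exactly. Their poses are not given: they have to be found in the camera images.
- punch_block: Beech block 50 (x) x 100 (y) x 32 mm high, loose, 0.2 to 0.45 kg, with a double row of thin steel punches standing 24 mm out of its top (56 mm in all), within 15 mm of its long middle line. Origin: centre of the underside; z up, y along its length. Grip it across the 50 mm width, on the wood (0 to 32 mm above the underside).
- case: Wooden case fixed to the bench, 150 (x) x 170 (y) mm, rim 68 mm high, walls 8 mm, floor 8 mm thick, lid hinged along its far (+x) side. Origin: centre of the underside of the box; z up, x from the front to the hinge, within 0.25 rad of the world's x. Outside its front is a solid wooden ledge 36 mm deep (x -111 to -75 mm), 150 mm wide, top at 77 mm, level with the shut lid.
- lid (a joint): Lid angle in rad: 0 shut, about 1.55 to 1.8 (upright or leaning a little back) at the start, stop at 1.9. The hinge is stiff: the lid stays where it is left; 1 to 3 N at its free edge moves it.
- lid_hinge (a point): Middle of the lid's hinge line (along the case's y), at the case's x = 75, z = 68 mm. The axes are the lid's: its x lies along the lid from the free edge to the hinge, its z out of the outer face (the face that is on top when shut).
- lid_edge (a point): Middle of the lid's free edge, on its outer face. The lid is a plain board 150 mm from hinge to free edge, 170 mm wide, 9 mm thick.
- button (a joint): Angle in rad of the brass turn button, a flat bar 14 mm wide on the ledge, about its upright pivot: about 1.35 to 1.57 at the start (the bar lies along the ledge, pointing to the case's +y), 0 = right across, pointing to +x over the lid, against a stop. It stays where it is left; about 1 N at the post turns it.
- button_post (a point): Top centre of the upright brass post, 13 mm in diameter, near the end of the turn button, 48 mm from the pivot; the post stands between z = 86 and 108 mm over the case's underside.
- doming_block: Wooden 48 mm cube with hollows, loose, a bystander. Origin: centre of the underside.
- flux_pot: Round pot with a black lid, 49 mm in diameter, 52 mm high, loose, a bystander. Origin: centre of the underside.
- nest (a point): Centre of the nest for the punch block on the case floor (case x = -8, y = 0, z = 8 mm), axes as the case's. Four low rails, 10 mm high and 10 mm wide, frame an oblong 66 (x) x 116 (y) mm, so the block's length lies along the case's y. Behind it 38 mm, in front 26 mm are free between block and wall. A block standing on a rail is too tall for the lid.
- pivot (a point): Pivot of the turn button on the ledge's top (case x = -92, y = 0, z = 77 mm), axes as the case's.

How it is judged (in metres and radians):
On the way, in this order (a step that is already met when the one before it is completed fails the run):
1. the punch block stands flat on the case floor inside the rails, let go (z of punch_block in the frame of case between 0.004 and 0.012 m and horizontal distance between punch_block and case below 0.03 m and angle between punch_block's own z axis and vertical below 0.06 rad and contact force between punch_block and the arm below 0.2 N and contact force between punch_block and the fingers below 0.2 N), for 0.2 s.
2. the lid is shut, the button not yet across (value of joint lid below 0.05 rad and value of joint button above 0.8 rad), for 0.1 s.
At the end, for the whole second after the job is handed in: The punch block stands at rest flat on the case floor within the rails (underside within 4 mm of the floor, tilt under 0.06 rad), the lid is shut (under 0.05 rad) and the turn button lies across it (within 0.15 rad of its stop) (z of punch_block in the frame of case between 0.004 and 0.012 m and horizontal distance between punch_block and case below 0.03 m and angle between punch_block's own z axis and vertical below 0.06 rad and linear speed of punch_block below 0.02 m/s and value of joint lid below 0.05 rad and value of joint button below 0.15 rad); the robot touches nothing.
It fails at once if the punch block is tipped over by more than 0.5 rad (angle between punch_block's own z axis and vertical above 0.5 rad).
It fails at once if the doming block is moved by more than 25 mm (distance of doming_block from where it was at the start of the episode above 0.025 m).
It fails at once if the flux pot is moved by more than 25 mm (distance of flux_pot from where it was at the start of the episode above 0.025 m).
It also fails if it takes over 72 s, if anything falls off the work surface, if the arm or the gripper's body presses on something with over 40 N, if the wrist force passes 120 N, or if a joint passes its speed limit or range.

## Working session

There is one attempt and no reset: what is moved stays moved. The work goes in short steps, Python scripts to look and compute and a tool call to move; the robot and the scene stay as the last step left them, time stands still between calls to the robot, and variables do not carry over. Pictures are saved under pics/ and viewed, at most 10 in all, crops included, and the job is handed in when it is done.

Besides the shell and the picture viewer there is one more tool, called after ">>>" by a JSON object that holds its "api" and its "payload". apply_moves: Moves the arm, as the interface text tells. Its arguments: {"type":"object","properties":{"plan":{"type":"string"},"gripper":{"type":"number"}},"required":["plan"]}

```bash
mkdir -p pics; ls; python3 - <<'E'
from rig import bot,capture,camera_model
import cv2,numpy as np
ims=[]
for n in("side","top"):
    im=capture(n);cv2.imwrite(f"pics/{n}0.png",im[:,:,::-1]);m=camera_model(n);print(n,m)
print(camera_model("wrist"));s=bot.read_state();print(s["position"],s["tcp_rot"],s["time_s"],s["opening"])
E
```

```text
pics
side {'vertical_fov': 51.437037780378944, 'cx': 321.04382919062283, 'cy': 201.66079649584395, 'position': array([ 0.59500341, -0.86680042,  0.41460752]), 'rotation': array([[ 0.99913753,  0.02087608, -0.03589418],
       [ 0.0409868 , -0.35729068,  0.93309348],
       [ 0.00665468, -0.9337599 , -0.35783817]])}
top {'vertical_fov': 49.22659226259411, 'cx': 321.192894896995, 'cy': 195.6799109628447, 'position': array([ 0.48914437, -0.0644789 ,  1.05245918]), 'rotation': array([[-0.01032773, -0.99777368,  0.06588645],
       [-0.99993109,  0.00993736, -0.00624985],
       [ 0.0055812 , -0.06594645, -0.99780755]])}
{'vertical_fov': 65.70646984690485, 'cx': 322.68908643285414, 'cy': 197.0592817537274, 'hand_eye': array([[-6.28385279e-04, -9.59317756e-01, -2.82327909e-01,
         7.85655869e-02],
       [ 9.99998857e-01, -2.14536719e-04, -1.49675488e-03,
         5.50122242e-04],
       [ 1.37529383e-03, -2.82328527e-01,  9.59316794e-01,
        -1.61994936e-01],
       [ 0.00000000e+00,  0.00000000e+00,  0.00000000e+00,
         1.00000000e+00]])}
[ 0.20351674 -0.59022597  0.22165722] [[ 9.45459457e-01  3.25739647e-01 -3.11139470e-04]
 [ 3.25739610e-01 -9.45457464e-01  1.97229843e-03]
 [ 3.48286662e-04 -1.96607866e-03 -9.99998007e-01]] 0.1 1.0034718649538745
```

View pics/top0.png

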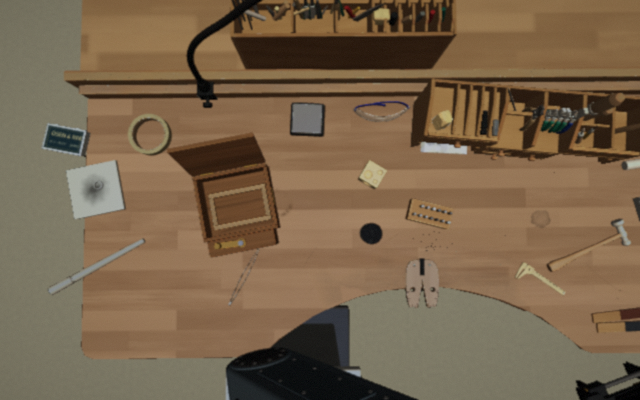

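View pics/side0.png

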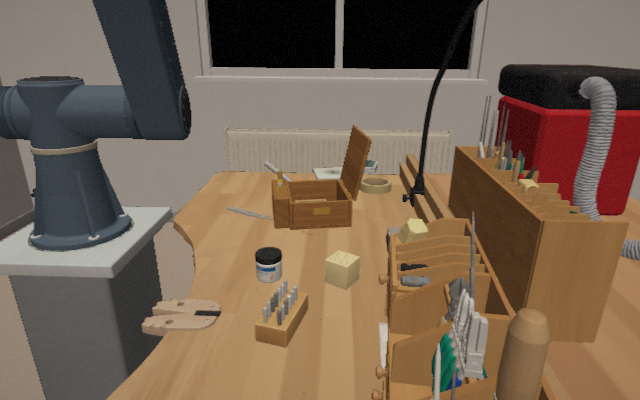

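The top view shows the punch block near (430,213), the doming block at (372,174), the pot at (371,233) and the case around (240,205), with the button at about (230,243). I'll enlarge these for corner picking.

```bash
python3 - <<'E'
import cv2,numpy as np
a=cv2.imread("pics/top0.png")
c=cv2.resize(a[130:265,160:290],None,fx=4.4,fy=4.4,interpolation=cv2.INTER_CUBIC)
b=a[190:240,400:460]
b=cv2.resize(b,None,fx=3.6,fy=3.6,interpolation=cv2.INTER_CUBIC)
o=np.zeros((c.shape[0],800,3),np.uint8);o[:,:c.shape[1]]=c;o[:b.shape[0],580:580+b.shape[1]]=b
cv2.imwrite("pics/crop0.png",o);print(c.shape,b.shape)
E
```

```text
(594, 572, 3) (180, 216, 3)
```

View pics/crop0.png

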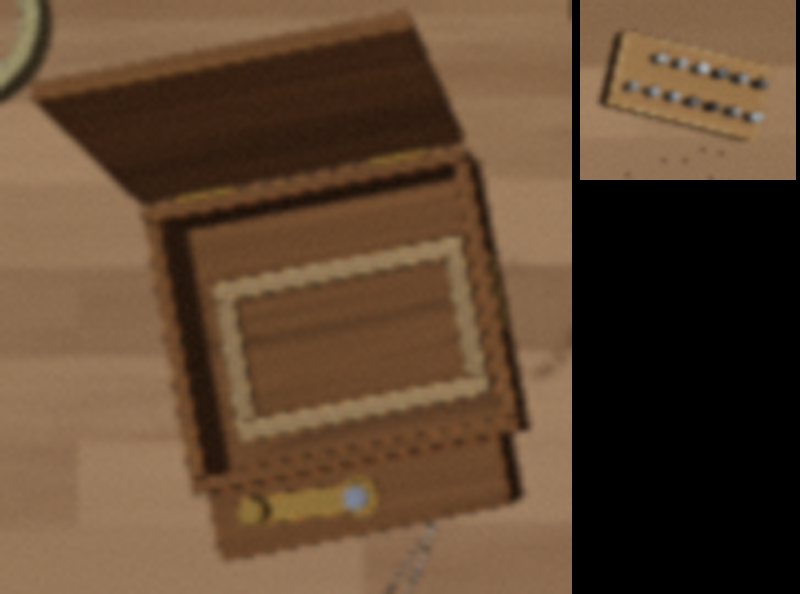

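Rail outer corners, the post (crop 255,508), the pivot (355,497) and the block's top corners can all be picked from this crop, so I'll cast rays from them.

```bash
cat > h.py <<'E'
import numpy as np
from rig import bot,capture,camera_model
def ray(n,px,s=None):
    m=camera_model(n);f=200/np.tan(np.radians(m["vertical_fov"])/2)
    d=np.array([px[0]-m["cx"],px[1]-m["cy"]])/f
    if n!="wrist": return m["position"],m["rotation"]@np.r_[d,1]
    t=np.hypot(*d);v=np.r_[d/t*np.sin(t),np.cos(t)] if t>0 else np.array([0,0,1.])
    H=m["hand_eye"];R=np.array(s["tcp_rot"]);p=np.array(s["position"])
    return p+R@H[:3,3],R@H[:3,:3]@v
def onz(n,px,z,s=None):
    o,d=ray(n,px,s);return o+d*(z-o[2])/d[2]
def togo(target,s=None,deg=None):
    "shift in tool units to target; deg = wanted world angle of tool y axis"
    s=s or bot.read_state();R=np.array(s["tcp_rot"])
    print("units",np.round(R.T@(np.array(target)-s["position"])/.05,2))
    if deg is not None:
        a=np.degrees(np.arctan2(R[1,1],R[0,1]));d=(deg-a+90)%180-90
        print("turn world z %.1f deg -> az %.3f total"%(d,-d/360))
E
python3 - <<'E'
from h import *
P=lambda x,y:(160+(x+.5)/4.4-.5,130+(y+.5)/4.4-.5)
Q=lambda x,y:(400+(x-580+.5)/3.6-.5,190+(y+.5)/3.6-.5)
r=np.array([onz("top",P(*c),.018) for c in[(213,285),(462,238),(488,388),(243,440)]])
x=(r[0]+r[1]-r[2]-r[3])[:2];y=(r[0]+r[3]-r[1]-r[2])[:2]
print("nest",r.mean(0),"yaw",np.degrees([np.arctan2(x[1],x[0]),np.arctan2(-y[0],y[1])]),np.linalg.norm(x)/2,np.linalg.norm(y)/2)
print("post",onz("top",P(255,508),.108),"pivot",onz("top",P(355,497),.086))
b=np.array([onz("top",Q(*c),.032) for c in[(621,33),(775,70),(754,138),(608,104)]])
print("block",b.mean(0));print(b)
print("pot",onz("top",(371,233),.052),"dome",onz("top",(372,174),.048))
E
```

```text
nest [0.53411496 0.12271875 0.018     ] yaw [10.48085428 10.79535732] 0.08368517712694308 0.1351532107016477
post [0.44735536 0.15340595 0.108     ] pivot [0.45132652 0.10856191 0.086     ]
block [ 0.51202264 -0.3250981   0.032     ]
[[ 0.5470866  -0.28137594  0.032     ]
 [ 0.52197861 -0.38108872  0.032     ]
 [ 0.47801665 -0.36610477  0.032     ]
 [ 0.5010087  -0.27182295  0.032     ]]
pot [ 0.46860635 -0.1836788   0.052     ] dome [ 0.60459353 -0.18890214  0.048     ]
```

```bash
python3 - <<'E'
from h import *
togo((.51,-.337,.16),deg=-14)
P=lambda x,y:(160+(x+.5)/4.4-.5,130+(y+.5)/4.4-.5)
# lid angle: free edge inner-corner line crossing the case's mid-plane (plane through hinge mid, normal case y)
c,s=np.cos(.185),np.sin(.185);ex=np.array([c,s,0]);ey=np.array([-s,c,0])
O=np.array([.5341,.1227,0])+.008*ex
for p in[(35,92),(405,12),(145,205),(462,150)]:
    o,d=ray("top",P(*p))
    for Y in(.085,-.085):
        t=(Y-(o-O)@ey)/(d@ey);q=o+t*d-O;print(p,Y,np.round([q@ex,q@ey,q[2]],3))
E
```

```text
units [ 7.44 -2.79  1.24]
turn world z 57.0 deg -> az -0.158 total
(35, 92) 0.085 [0.111 0.085 0.209]
(35, 92) -0.085 [-0.018 -0.085  0.759]
(405, 12) 0.085 [ 0.474  0.085 -1.293]
(405, 12) -0.085 [ 0.109 -0.085  0.236]
(145, 205) 0.085 [0.077 0.085 0.061]
(145, 205) -0.085 [-0.03  -0.085  0.708]
(462, 150) 0.085 [ 0.355  0.085 -1.683]
(462, 150) -0.085 [ 0.067 -0.085  0.101]
```

>>> {"api": "apply_moves", "payload": {"plan": ".74 -.28 .12 0 0 0;.74 -.28 .12 0 0 0;.74 -.28 .12 0 0 0;.74 -.28 .12 0 0 0;.74 -.28 .12 0 0 0;.74 -.28 .12 0 0 0;.74 -.28 .12 0 0 0;.74 -.28 .12 0 0 0;.74 -.28 .12 0 0 0;.74 -.28 .12 0 0 0", "gripper": 1}}

```text
time_s: 0.93
position: [0.5088, -0.3363, 0.1619]
tcp_rot: [[0.945, 0.326, -0.001], [0.326, -0.945, 0.001], [-0.001, -0.001, -1.0]]
force: [0.2, -0.5, 0.5]
opening: 0.999
grasp_force: 0.0
```

>>> {"api": "apply_moves", "payload": {"plan": "0 0 0 0 0 -.0198;0 0 0 0 0 -.0198;0 0 0 0 0 -.0198;0 0 0 0 0 -.0198;0 0 0 0 0 -.0198;0 0 0 0 0 -.0198;0 0 0 0 0 -.0198;0 0 0 0 0 -.0198;0 0 0 0 0 0;0 0 0 0 0 0"}}

```text
time_s: 1.77
position: [0.5076, -0.3378, 0.1622]
tcp_rot: [[0.245, 0.97, -0.001], [0.97, -0.245, 0.001], [0.0, -0.001, -1.0]]
force: [-0.2, 0.1, 0.3]
opening: 0.999
grasp_force: 0.0
```

```bash
python3 - <<'E'
from h import *
import cv2
s=bot.read_state();im=capture("wrist");cv2.imwrite("pics/w1.png",im[:,:,::-1])
np.savez("w1.npz",position=s["position"],tcp_rot=s["tcp_rot"]);togo((.51,-.337,.16),s,-14);print(s["position"])
E
```

```text
units [0.03 0.04 0.04]
turn world z 0.2 deg -> az -0.000 total
[ 0.50763232 -0.33777823  0.16218689]
```

View pics/w1.png

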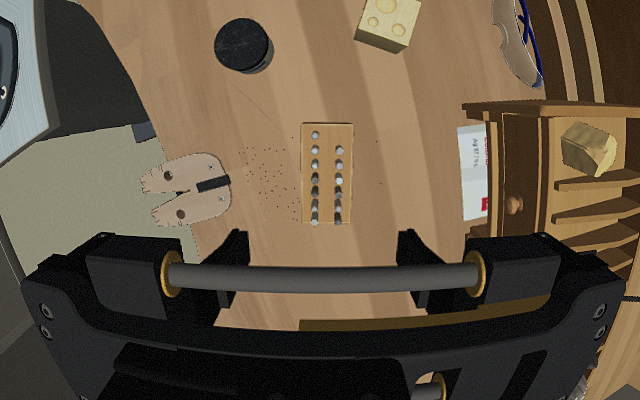

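The wrist view shows the block's top with corners at about (302,123), (354,123), (350,224) and (302,223).

```bash
python3 - <<'E'
from h import *
s=dict(np.load("w1.npz"))
b=np.array([onz("wrist",p,.032,s) for p in[(302,124),(354,123),(350,224),(302,223)]])
print(b,b.mean(0));y=b[0]+b[1]-b[2]-b[3];ang=np.degrees(np.arctan2(y[1],y[0]))
y/=np.linalg.norm(y);print(ang,np.linalg.norm(b[0]-b[1]),np.linalg.norm(b[3]-b[0]))
t=b.mean(0)-.012*y;t[2]=.010;togo(t,None,ang-90)
E
```

```text
[[ 0.50515774 -0.27173856  0.032     ]
 [ 0.55271206 -0.28264401  0.032     ]
 [ 0.52634421 -0.38002948  0.032     ]
 [ 0.47946959 -0.36705047  0.032     ]] [ 0.5159209  -0.32536563  0.032     ]
74.8827482399282 0.048788748012514135 0.0987129236599262
units [0.04 0.1  3.04]
turn world z -1.0 deg -> az 0.003 total
```

>>> {"api": "apply_moves", "payload": {"plan": ".04 .1 .4 0 0 .003;0 0 .5 0 0 0;0 0 .5 0 0 0;0 0 .5 0 0 0;0 0 .5 0 0 0;0 0 .3 0 0 0;0 0 .2 0 0 0;0 0 .14 0 0 0;0 0 0 0 0 0;0 0 0 0 0 0"}}

```text
time_s: 2.65
position: [0.5135, -0.3376, 0.0109]
tcp_rot: [[0.26, 0.966, 0.001], [0.966, -0.26, -0.0], [-0.0, 0.001, -1.0]]
force: [-1.1, 0.6, 0.1]
opening: 1.0
grasp_force: 0.0
```

>>> {"api": "apply_moves", "payload": {"plan": "0 0 0 0 0 0;0 0 0 0 0 0;0 0 0 0 0 0;0 0 0 0 0 0;0 0 0 0 0 0;0 0 0 0 0 0;0 0 0 0 0 0;0 0 0 0 0 0;0 0 0 0 0 0", "gripper": -1}}

```text
time_s: 3.4
position: [0.5128, -0.3371, 0.0107]
tcp_rot: [[0.259, 0.966, -0.001], [0.966, -0.259, 0.0], [0.0, -0.001, -1.0]]
force: [-1.7, 0.4, 2.9]
opening: 0.57
grasp_force: 30.1
```

>>> {"api": "apply_moves", "payload": {"plan": "0 0 -.2 0 0 0;0 0 -.4 0 0 0;0 0 -.5 0 0 0;0 0 -.5 0 0 0;0 0 -.5 0 0 0;0 0 -.5 0 0 0;0 0 -.5 0 0 0;0 0 -.2 0 0 0;0 0 0 0 0 0;0 0 0 0 0 0"}}

```text
time_s: 4.23
position: [0.513, -0.337, 0.1754]
tcp_rot: [[0.26, 0.966, 0.0], [0.966, -0.26, -0.0], [0.0, 0.0, -1.0]]
force: [-0.4, 0.1, -1.9]
opening: 0.573
grasp_force: 30.0
```

```bash
python3 - <<'E'
from h import *
c,s=np.cos(.186),np.sin(.186);ex=np.array([c,s,0]);ey=np.array([-s,c,0])
O=np.array([.5341,.1227,0])+.008*ex
t=O-.014*ex-.012*ey;t[2]=.175
print(t);togo(t,None,10.65)
E
```

```text
[0.53042264 0.1097974  0.175     ]
units [ 8.72 -1.98  0.01]
turn world z 25.7 deg -> az -0.071 total
```

>>> {"api": "apply_moves", "payload": {"plan": ".3 -.07 0 0 0 0;.6 -.14 0 0 0 0;.65 -.15 0 0 0 0;.65 -.15 0 0 0 0;.65 -.15 0 0 0 0;.65 -.15 0 0 0 0;.65 -.15 0 0 0 0;.65 -.15 0 0 0 0;.65 -.15 0 0 0 0;.65 -.15 0 0 0 0"}}

```text
time_s: 5.07
position: [0.522, -0.0215, 0.1736]
tcp_rot: [[0.26, 0.966, -0.005], [0.966, -0.26, 0.002], [0.0, -0.005, -1.0]]
force: [0.2, 0.2, -2.6]
opening: 0.574
grasp_force: 30.0
```

>>> {"api": "apply_moves", "payload": {"plan": ".65 -.15 0 0 0 0;.65 -.15 0 0 0 0;.65 -.15 0 0 0 0;.5 -.1 0 0 0 0;.17 -.02 0 0 0 -.012;0 0 0 0 0 -.015;0 0 0 0 0 -.015;0 0 0 0 0 -.015;0 0 0 0 0 -.014;0 0 0 0 0 0"}}

```text
time_s: 5.9
position: [0.5284, 0.1103, 0.1735]
tcp_rot: [[-0.184, 0.983, -0.005], [0.983, 0.184, 0.0], [0.001, -0.005, -1.0]]
force: [0.5, 0.6, -2.6]
opening: 0.572
grasp_force: 30.0
```

```bash
python3 - <<'E'
from h import *
import cv2
s=bot.read_state();im=capture("wrist");t=capture("side")
o=np.zeros((400,800,3),np.uint8);o[:,:480]=im[:,80:560];o[:,480:]=cv2.resize(t[90:290,230:390],None,fx=2,fy=2,interpolation=cv2.INTER_CUBIC)
cv2.imwrite("pics/w2.png",o[:,:,::-1])
np.savez("w2.npz",position=s["position"],tcp_rot=s["tcp_rot"]);togo((.5304,.1098,.175),s,10.65);print(s["position"])
E
```

```text
units [-0.02  0.04 -0.03]
turn world z 0.0 deg -> az -0.000 total
[0.52843367 0.11033076 0.17348994]
```

View pics/w2.png

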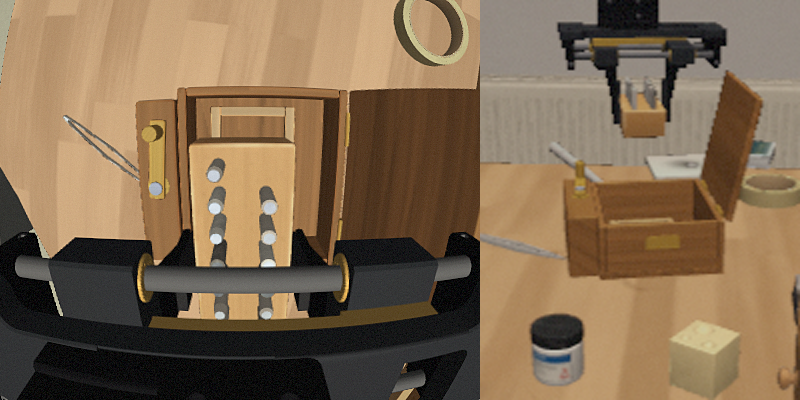

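The block hangs level. In wrist pixels its far top corners are at (270,143) and (374,143), the far rail's outer corners at (291,107) and (374,107), and the rim corners at about (260,88) and (427,91). The button bar is clear of the body.

```bash
python3 - <<'E'
from h import *
s=dict(np.load("w2.npz"))
c,sn=np.cos(.186),np.sin(.186);ex=np.array([c,sn,0]);ey=np.array([-sn,c,0])
O=np.array([.5341,.1227,0])+.008*ex
for n,p,z in[("rail",(291,107),.018),("rail",(374,107),.018),("rim",(260,88),.068),("rim",(427,91),.068),("blk",(270,143),.195),("blk",(374,143),.195),("post",(230,130),.108),("pivot",(235,188),.088)]:
    q=onz("wrist",p,z,s)-O;print(n,np.round([q@ex*1e3,q@ey*1e3],1))
E
```

```text
rail [-47.7  68.5]
rail [36.7 68.9]
rim [-69.2  85.6]
rim [76.4 85. ]
blk [-38.8  50.7]
blk [ 8.8 50.7]
post [-85.   52.1]
pivot [-89.8   1.7]
```

>>> {"api": "apply_moves", "payload": {"plan": "-.01 .09 0 0 .0008 0;0 0 .2 0 0 0;0 0 .4 0 0 0;0 0 .4 0 0 0;0 0 .4 0 0 0;0 0 .4 0 0 0;0 0 .3 0 0 0;0 0 .1 0 0 0;0 0 0 0 0 0"}}

```text
time_s: 6.75
position: [0.534, 0.1103, 0.0637]
tcp_rot: [[-0.182, 0.983, -0.005], [0.983, 0.182, 0.005], [0.006, -0.004, -1.0]]
force: [-0.7, 0.4, -2.2]
opening: 0.577
grasp_force: 30.0
```

>>> {"api": "apply_moves", "payload": {"plan": "0 0 .1 0 0 0;0 0 .1 0 0 0;0 0 .1 0 0 0;0 0 .1 0 0 0;0 0 .1 0 0 0;0 0 0 0 0 0"}}

```text
time_s: 7.25
position: [0.5346, 0.1105, 0.0398]
tcp_rot: [[-0.182, 0.983, -0.002], [0.983, 0.182, 0.005], [0.005, -0.001, -1.0]]
force: [0.3, 0.4, -2.2]
opening: 0.573
grasp_force: 30.0
```

>>> {"api": "apply_moves", "payload": {"plan": "0 0 .08 0 -.0008 0;0 0 .08 0 0 0;0 0 .08 0 0 0;0 0 0 0 0 0"}}

```text
time_s: 7.58
position: [0.5346, 0.1106, 0.0278]
tcp_rot: [[-0.183, 0.983, -0.001], [0.983, 0.183, 0.0], [0.0, -0.001, -1.0]]
force: [-0.4, 0.5, -2.3]
opening: 0.572
grasp_force: 30.0
```

>>> {"api": "apply_moves", "payload": {"plan": "0 0 .05 0 0 0;0 0 .05 0 0 0;0 0 .02 0 0 0;0 0 0 0 0 0;0 0 0 0 0 0"}}

```text
time_s: 8.0
position: [0.5352, 0.1105, 0.0225]
tcp_rot: [[-0.182, 0.983, 0.0], [0.983, 0.182, -0.0], [-0.0, 0.0, -1.0]]
force: [-0.8, 0.4, -2.8]
opening: 0.571
grasp_force: 30.0
```

>>> {"api": "apply_moves", "payload": {"plan": "0 0 .03 0 0 0;0 0 0 0 0 0;0 0 0 0 0 0"}}

```text
time_s: 8.25
position: [0.5351, 0.1105, 0.0211]
tcp_rot: [[-0.182, 0.983, 0.0], [0.983, 0.182, 0.0], [0.0, 0.0, -1.0]]
force: [-0.6, -0.2, -2.2]
opening: 0.573
grasp_force: 30.0
```

>>> {"api": "apply_moves", "payload": {"plan": "0 0 0 0 0 0;0 0 0 0 0 0;0 0 0 0 0 0;0 0 0 0 0 0;0 0 0 0 0 0;0 0 0 0 0 0;0 0 0 0 0 0", "gripper": 0.38}}

```text
time_s: 8.83
position: [0.5352, 0.1105, 0.0211]
tcp_rot: [[-0.182, 0.983, 0.0], [0.983, 0.182, 0.0], [-0.0, 0.0, -1.0]]
force: [0.6, -0.1, 0.4]
opening: 0.689
grasp_force: 0.0
```

>>> {"api": "apply_moves", "payload": {"plan": "0 0 -.1 0 0 0;0 0 -.2 0 0 0;0 0 -.3 0 0 0;0 0 -.4 0 0 0;0 0 -.5 0 0 0;0 0 -.5 0 0 0;0 0 -.5 0 0 0;0 0 -.5 0 0 0;0 0 0 0 0 0"}}

```text
time_s: 9.58
position: [0.5385, 0.1107, 0.1769]
tcp_rot: [[-0.183, 0.983, 0.011], [0.983, 0.183, 0.0], [-0.002, 0.011, -1.0]]
force: [0.9, 0.6, 0.5]
opening: 0.69
grasp_force: 0.0
```

```bash
python3 - <<'E'
from h import *
import cv2
s=bot.read_state();im=capture("wrist");t=capture("side");tp=capture("top")
cv2.imwrite("pics/top3.png",tp[:,:,::-1])
o=np.zeros((400,800,3),np.uint8);o[:,:480]=im[:,80:560];o[:,480:]=cv2.resize(t[90:290,230:390],None,fx=2,fy=2,interpolation=cv2.INTER_CUBIC)
cv2.imwrite("pics/w3.png",o[:,:,::-1])
np.savez("w3.npz",position=s["position"],tcp_rot=s["tcp_rot"])
E
```

```text
(no output)
```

View pics/w3.png

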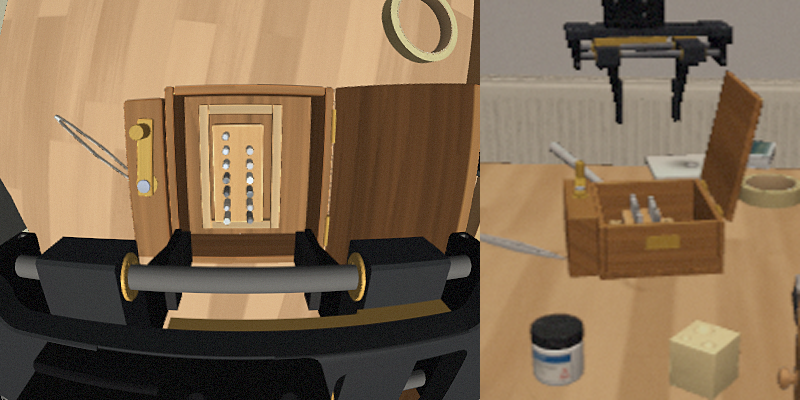

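The block stands inside the rails, flat and roughly centred, and the lid still leans back. Next I raise the tool, close the fingers, turn 90° and go behind the lid.

>>> {"api": "apply_moves", "payload": {"plan": "0 0 -.2 0 0 -.019;0 0 -.2 0 0 -.019;0 0 -.2 0 0 -.019;0 0 -.2 0 0 -.019;0 0 -.2 0 0 -.019;0 0 -.2 0 0 -.019;0 0 -.2 0 0 -.019;0 0 -.2 0 0 -.019;0 0 -.1 0 0 -.019;0 0 0 0 0 -.019", "gripper": -1}}

```text
time_s: 10.57
position: [0.5349, 0.1105, 0.2557]
tcp_rot: [[-0.982, 0.186, -0.001], [0.186, 0.982, -0.0], [0.001, -0.0, -1.0]]
force: [-0.6, 0.6, 0.5]
opening: 0.04
grasp_force: 0.0
```

>>> {"api": "apply_moves", "payload": {"plan": "0 0 0 0 0 -.019;0 0 0 0 0 -.019;0 0 0 0 0 -.019;0 0 0 0 0 -.003;0 0 0 0 0 0;0 0 0 0 0 0"}}

```text
time_s: 11.07
position: [0.5346, 0.1105, 0.2551]
tcp_rot: [[-0.984, -0.18, -0.002], [-0.18, 0.984, 0.0], [0.002, 0.0, -1.0]]
force: [0.2, -0.1, 0.6]
opening: 0.005
grasp_force: 0.0
```

```bash
cat >> h.py <<'E'
EX=np.array([np.cos(.186),np.sin(.186),0]);EY=np.array([-EX[1],EX[0],0]);O=np.array([.544,.1242,0])
def case(x,y,z): return O+x*EX+y*EY+np.r_[0,0,z]
def cpos(p): p=np.array(p)-O;return np.round([p@EX,p@EY,p[2]],4)
E
python3 - <<'E'
from h import *
togo(case(.155,0,.27),None,100.65);togo(case(.155,0,.185));print(bot.read_state()["joint_positions"])
s=dict(np.load("w3.npz"))
for n,p,z in[("post",(218,132),.108),("pivot",(224,186),.088),("rail",(280,106),.018),("rail",(362,106),.018),("rail",(282,228),.018),("rail",(360,228),.018)]: print(n,cpos(onz("wrist",p,z,s)))
E
```

```text
units [-3.33  0.25 -0.3 ]
turn world z 0.3 deg -> az -0.001 total
units [-3.34  0.25  1.4 ]
[-5.24873002e-02  2.19548074e+01  9.12049247e+01  1.23288673e-03
  6.69584516e+01 -1.00428392e+02]
post [-0.0874  0.0487  0.108 ]
pivot [-0.092   0.0007  0.088 ]
rail [-0.0497  0.0672  0.018 ]
rail [0.0344 0.0668 0.018 ]
rail [-0.052  -0.0664  0.018 ]
rail [ 0.0356 -0.067   0.018 ]
```

>>> {"api": "apply_moves", "payload": {"plan": "-.2 .02 -.05 0 0 0;-.5 .05 -.1 0 0 0;-.5 .05 -.1 0 0 0;-.5 .05 -.05 0 0 0;-.5 .05 0 0 0 0;-.5 .03 0 0 0 0;-.4 0 0 0 0 0;-.23 0 0 0 0 0;0 0 0 0 0 0;0 0 0 0 0 0"}}

```text
time_s: 11.9
position: [0.6961, 0.1532, 0.2699]
tcp_rot: [[-0.983, -0.181, -0.002], [-0.181, 0.983, -0.0], [0.002, 0.0, -1.0]]
force: [-0.9, -0.5, 0.3]
opening: 0.002
grasp_force: 0.0
```

```bash
python3 - <<'E'
from h import *
print(cpos(bot.read_state()["position"]));togo(case(.155,0,.185))
E
```

```text
[0.1548 0.0003 0.2699]
units [-0.01 -0.01  1.7 ]
```

>>> {"api": "apply_moves", "payload": {"plan": "0 0 .3 0 0 0;0 0 .4 0 0 0;0 0 .4 0 0 0;0 0 .4 0 0 0;0 0 .2 0 0 0;.3 0 0 0 0 0;.3 0 0 0 0 0;.3 0 0 0 0 0;.3 0 0 0 0 0;.3 0 0 0 0 0"}}

```text
time_s: 12.73
position: [0.6227, 0.1394, 0.1873]
tcp_rot: [[-0.983, -0.182, 0.003], [-0.182, 0.983, 0.0], [-0.003, -0.0, -1.0]]
force: [2.1, -0.2, -0.4]
opening: 0.006
grasp_force: 0.7
```

>>> {"api": "apply_moves", "payload": {"plan": ".15 0 .04 0 0 0;.2 0 .05 0 0 0;.2 0 .06 0 0 0;.25 0 .1 0 0 0;.25 0 .14 0 0 0;.25 0 .18 0 0 0;.22 0 .23 0 0 0;.18 0 .23 0 0 0;0 0 0 0 0 0"}}

```text
time_s: 13.48
position: [0.5352, 0.1238, 0.133]
tcp_rot: [[-0.983, -0.182, -0.007], [-0.182, 0.983, -0.0], [0.007, 0.001, -1.0]]
force: [-1.0, 0.2, -0.2]
opening: 0.005
grasp_force: 0.0
```

```bash
python3 - <<'E'
from h import *
import cv2
print(cpos(bot.read_state()["position"]));t=capture("side")
cv2.imwrite("pics/s4.png",cv2.resize(t[60:260,200:440],None,fx=2,fy=2)[:,:,::-1])
E
```

```text
[-0.0087  0.0012  0.133 ]
```

View pics/s4.png

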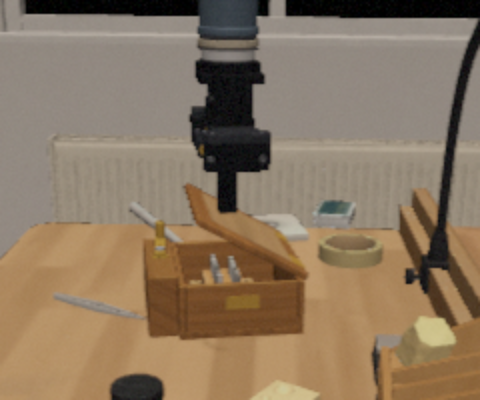

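The lid is down to about 35° with the finger on its outer face, so I carry on down.

>>> {"api": "apply_moves", "payload": {"plan": ".14 0 .2 0 0 0;.14 0 .25 0 0 0;.1 0 .25 0 0 0;.06 0 .2 0 0 0;.03 0 .15 0 0 0;0 0 .05 0 0 0;0 0 0 0 0 0"}}

```text
time_s: 14.12
position: [0.5167, 0.1197, 0.0794]
tcp_rot: [[-0.983, -0.182, 0.0], [-0.182, 0.983, 0.0], [-0.0, -0.0, -1.0]]
force: [-0.4, 0.5, -0.2]
opening: 0.009
grasp_force: 0.0
```

>>> {"api": "apply_moves", "payload": {"plan": "0 0 .02 0 0 0;0 0 .02 0 0 0;0 0 .02 0 0 0;0 0 0 0 0 0;0 0 0 0 0 0"}}

```text
time_s: 14.53
position: [0.5171, 0.1197, 0.0774]
tcp_rot: [[-0.983, -0.183, 0.002], [-0.183, 0.983, 0.0], [-0.002, -0.0, -1.0]]
force: [0.6, 0.1, 4.3]
opening: 0.003
grasp_force: 2.4
```

>>> {"api": "apply_moves", "payload": {"plan": "0 0 .03 0 0 0;0 0 .03 0 0 0;0 0 0 0 0 0;0 0 0 0 0 0"}}

```text
time_s: 14.87
position: [0.5171, 0.1198, 0.0771]
tcp_rot: [[-0.983, -0.183, 0.003], [-0.183, 0.983, -0.0], [-0.003, -0.001, -1.0]]
force: [-5.3, -0.3, 26.1]
opening: 0.003
grasp_force: 12.8
```

The lid is shut, firm at 26 N with the top at 77 mm. Now the button.

>>> {"api": "apply_moves", "payload": {"plan": "0 0 -.3 0 0 0;0 0 -.5 0 0 0;0 0 -.5 0 0 0;.3 .2 0 0 0 0;.5 .3 0 0 0 0;.5 .3 0 0 0 0;.4 .1 0 0 0 0;0 0 0 0 0 0;0 0 0 0 0 0"}}

```text
time_s: 15.62
position: [0.4232, 0.1487, 0.1386]
tcp_rot: [[-0.983, -0.183, -0.001], [-0.183, 0.983, -0.0], [0.001, 0.0, -1.0]]
force: [1.4, 0.3, 0.8]
opening: 0.008
grasp_force: 0.0
```

```bash
python3 - <<'E'
from h import *
import cv2
print(cpos(bot.read_state()["position"]));togo(case(-.114,.043,.094));s=bot.read_state()
im=capture("wrist");t=capture("side")
np.savez("w5.npz",position=s["position"],tcp_rot=s["tcp_rot"])
o=np.zeros((400,800,3),np.uint8);o[:,:480]=im[:,80:560];o[:,480:]=cv2.resize(t[90:290,230:390],None,fx=2,fy=2,interpolation=cv2.INTER_CUBIC)
cv2.imwrite("pics/w5.png",o[:,:,::-1])
E
```

```text
[-0.1142  0.0464  0.1386]
units [-0.   -0.07  0.89]
```

View pics/w5.png

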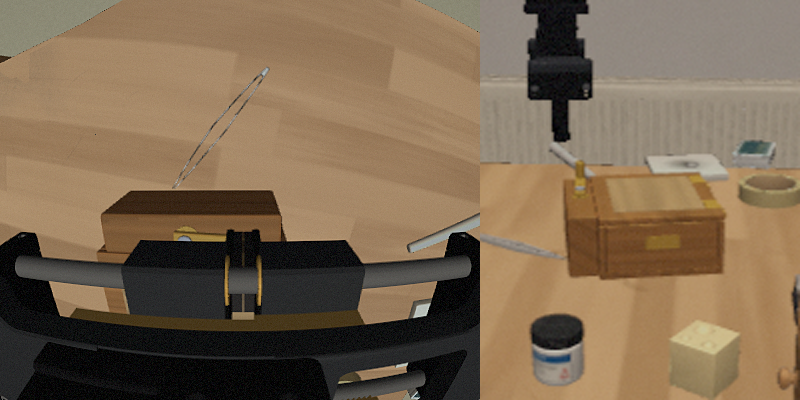

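The lid is flat shut and the fingers are in front of the post. I go down and push it.

>>> {"api": "apply_moves", "payload": {"plan": "0 -.07 .2 0 0 0;0 0 .3 0 0 0;0 0 .3 0 0 0;0 0 .09 0 0 0;0 0 0 0 0 0;-.2 0 0 0 0 0;-.2 0 0 0 0 0;-.2 0 0 0 0 0;-.26 0 0 0 0 0;0 0 0 0 0 0"}}

```text
time_s: 16.55
position: [0.4632, 0.1487, 0.0941]
tcp_rot: [[-0.982, -0.187, -0.014], [-0.187, 0.982, -0.009], [0.015, -0.006, -1.0]]
force: [-10.1, -17.3, 8.9]
opening: 0.002
grasp_force: 8.6
```

```bash
python3 - <<'E'
from h import *
import cv2
print(cpos(bot.read_state()["position"]));t=capture("side");tp=capture("top")
o=np.zeros((400,800,3),np.uint8);o[:,:400]=cv2.resize(t[150:250,250:350],None,fx=4,fy=4);o[:,400:]=cv2.resize(tp[170:270,190:290],None,fx=4,fy=4)
cv2.imwrite("pics/s6.png",o[:,:,::-1])
E
```

```text
[-0.0748  0.039   0.0941]
```

View pics/s6.png

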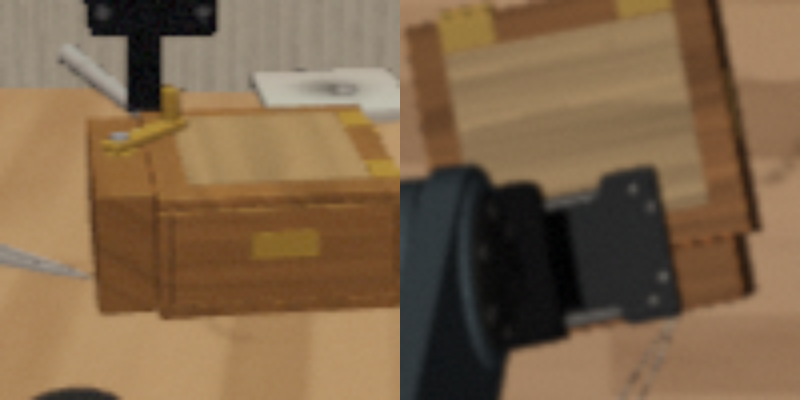

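The button has swung to roughly 40°, with the fingers behind the post. I back off, go round to the post's +y side and push toward −y.

>>> {"api": "apply_moves", "payload": {"plan": ".15 0 0 0 0 0;.1 .1 0 0 0 0;0 .25 0 0 0 0;0 .15 0 0 0 0;-.2 0 0 0 0 0;-.3 0 0 0 0 0;-.2 0 0 0 0 0;0 0 0 0 0 0;0 0 0 0 0 0"}}

```text
time_s: 17.4
position: [0.486, 0.1817, 0.0941]
tcp_rot: [[-0.983, -0.183, 0.001], [-0.183, 0.983, 0.0], [-0.001, -0.0, -1.0]]
force: [-0.4, 0.7, 0.3]
opening: 0.005
grasp_force: 0.0
```

```bash
python3 - <<'E'
from h import *
print(cpos(bot.read_state()["position"]));togo(case(-.047,.022,.094),None,100.65)
E
```

```text
[-0.0464  0.0672  0.0941]
units [ 0.01 -0.9   0.  ]
turn world z 0.1 deg -> az -0.000 total
```

>>> {"api": "apply_moves", "payload": {"plan": "0 -.15 0 0 0 0;0 -.2 0 0 0 0;0 -.2 0 0 0 0;0 -.15 0 0 0 0;0 -.1 0 0 0 0;0 -.05 0 0 0 0;0 0 0 0 0 0;0 0 0 0 0 0"}}

```text
time_s: 18.07
position: [0.4917, 0.1392, 0.0939]
tcp_rot: [[-0.983, -0.182, -0.002], [-0.182, 0.983, -0.0], [0.002, -0.0, -1.0]]
force: [-0.5, -0.7, 0.2]
opening: 0.006
grasp_force: 0.0
```

>>> {"api": "apply_moves", "payload": {"plan": "0 -.05 0 0 0 0;0 -.05 0 0 0 0;0 -.05 0 0 0 0;0 0 0 0 0 0;0 0 0 0 0 0"}}

```text
time_s: 18.48
position: [0.4939, 0.1323, 0.094]
tcp_rot: [[-0.983, -0.183, -0.0], [-0.183, 0.983, -0.0], [0.0, -0.0, -1.0]]
force: [-0.1, 0.7, -0.4]
opening: 0.001
grasp_force: 0.2
```

```bash
python3 - <<'E'
from h import *
print(cpos(bot.read_state()["position"]))
E
```

```text
[-0.0477  0.0172  0.094 ]
```

>>> {"api": "apply_moves", "payload": {"plan": "0 -.05 0 0 0 0;0 -.05 0 0 0 0;0 0 0 0 0 0;0 0 0 0 0 0"}}

```text
time_s: 18.82
position: [0.4941, 0.1315, 0.0941]
tcp_rot: [[-0.984, -0.179, -0.001], [-0.179, 0.984, 0.007], [-0.001, 0.007, -1.0]]
force: [-0.1, 16.5, 0.5]
opening: 0.001
grasp_force: 8.3
```

>>> {"api": "apply_moves", "payload": {"plan": "0 -.04 0 0 0 0;0 -.04 0 0 0 0;0 0 0 0 0 0;0 0 0 0 0 0"}}

```text
time_s: 19.15
position: [0.4942, 0.1309, 0.0942]
tcp_rot: [[-0.984, -0.177, -0.001], [-0.177, 0.984, 0.012], [-0.001, 0.012, -1.0]]
force: [-1.2, 29.5, 0.9]
opening: 0.007
grasp_force: 14.6
```

Against the stop. I back away and check.

>>> {"api": "apply_moves", "payload": {"plan": "0 .2 0 0 0 0;0 .4 0 0 0 0;0 .2 -.3 0 0 0;0 0 -.6 0 0 0;0 0 -.6 0 0 0;0 0 -.6 0 0 0;0 .5 -.3 0 0 0;0 .5 0 0 0 0;0 .5 0 0 0 0;0 0 0 0 0 0"}}

```text
time_s: 19.98
position: [0.4736, 0.2396, 0.2147]
tcp_rot: [[-0.983, -0.186, 0.001], [-0.186, 0.983, 0.002], [-0.001, 0.001, -1.0]]
force: [0.3, 0.1, 0.3]
opening: 0.004
grasp_force: 0.0
```

```bash
python3 - <<'E'
from h import *
import cv2
s=bot.read_state();print(cpos(s["position"]),s["force"]);t=capture("side");tp=capture("top")
o=np.zeros((400,800,3),np.uint8);o[:,:400]=cv2.resize(t[150:250,250:350],None,fx=4,fy=4);o[:,400:]=cv2.resize(tp[170:270,190:290],None,fx=4,fy=4)
cv2.imwrite("pics/s7.png",o[:,:,::-1])
E
```

```text
[-0.0478  0.1264  0.2147] [0.27282863 0.08950368 0.28003774]
```

View pics/s7.png

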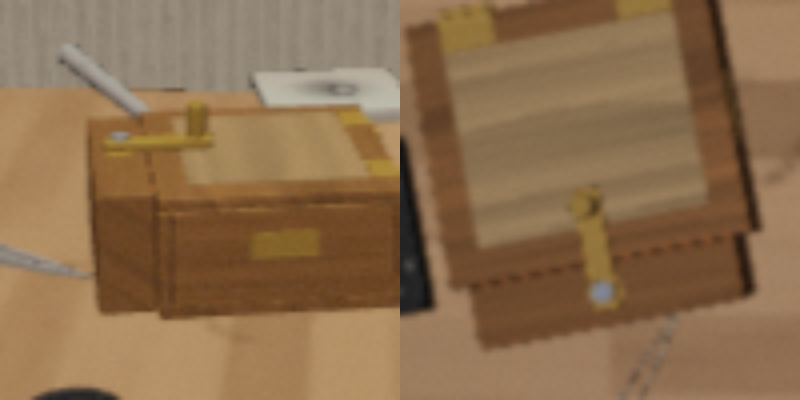

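The lid is shut and the button lies right across it, running from the pivot at (602,292) to the post at (585,203). The robot is clear.

```bash
python3 -c "
from rig import bot
print(bot.hand_in())"
```

```text
the job is handed in; nothing more can be done
None
```

The job is handed in after about 20 s of robot time; no verdict came back, but the last pictures show the lid shut and the button across it against its stop, and before the lid closed the block stood flat inside the rails; I never touched the doming block or the pot.

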